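Lock a water-filter cartridge in its stand

TASK

Stand the white filter cartridge in the socket of the counter-top filter stand, fully home on its flange. Then turn the cam knob counterclockwise by its handle, so that its tongue swings over the flange, until the sprung pin drops right into the cam's notch; feel for the drop and do not force the knob against the pin afterwards. Let go of everything and leave the other things on the counter where they stand.

Things in the scene. Friction and masses are not known exactly. Their poses are not given: they have to be found in the camera images.
- stand: Counter-top water-filter stand, fixed: a grey plate 115 x 205 x 6 mm carrying the socket block and the cam knob. Its origin is on the knob's axis at counter height; z up, the socket lies 80 mm along its -y, the sprung pin within 0.3 rad of its +x.
- socket (a point): Centre of the mouth of the cartridge socket: a black block 70 x 70 mm, top 33 mm above the counter, with a round hole 43 mm wide, 27 mm deep and chamfered by 3 mm. This point is level with the block's top.
- cartridge: Loose white filter cartridge, 72 mm tall, 0.22 kg: foot 40 mm in diameter and 25 mm long with a tapered end, then a flange 54 mm in diameter and 6 mm thick, then a round head 30 mm in diameter from 32 mm to 72 mm (grip here). Origin: centre of the foot's underside, z up to the head. Home, its flange lies on the socket block and its origin is 25 mm below the block's top.
- handle (a point): Point on the axis of the cam knob's upright handle, 90 mm above the counter. The handle is a round black post 14 mm in diameter, from 65 to 106 mm above the counter, on a crank arm (top at 65 mm) 60 mm from the knob's axis. It travels on a circle of radius 60 mm about knob_axis.
- knob_axis (a point): Point on the vertical axis of the cam knob, 90 mm above the counter (the hub itself ends at 65 mm). Turning takes up to 5 N at the handle; once the pin is in the notch, a shoulder of the cam meets it after at most 0.15 rad more and the force rises steeply: 10 N at the handle is plenty, over 25 N is forcing it.
- knob (a joint): Angle of the cam knob, rad, growing counterclockwise seen from above; it starts between -1.5 and -1.1. At 0 its tongue points straight at the socket's centre. The notch comes to the pin somewhere between -0.35 and 0.35, different every time and not known beforehand.
- tongue (a point): Tip of the knob's flat steel tongue (34 mm wide, 6 mm thick), 61 mm from the knob's axis, on its underside, 41.5 mm above the counter: it swings just over the cartridge's flange (top at 39 mm when home).
- pin (a joint): Sprung brass pin that rides on the cam's rim beside the knob, pressed towards the knob's axis with about 8 N: its position, m. About 0.006 while on the rim, about 0 once it has dropped into the notch.
- mug: White mug 80 mm wide, 90 mm tall, a bystander. Origin: centre of its underside.
- bowl: White bowl 100 mm wide, 45 mm tall, a bystander. Origin: centre of its underside.
- jar: Glass jar 68 mm wide, 110 mm tall, a bystander. Origin: centre of its underside.
- can: Steel can 66 mm wide, 100 mm tall, a bystander. Origin: centre of its underside.
- salt: Small glass jar with black cap, 40 mm wide, 60 mm tall, near the cartridge, a bystander. Origin: centre of its underside.
- tin: Dark steel tin 70 x 50 x 50 mm beside the stand, on the handle's side, a bystander. Origin: centre of its underside.
- spoon: Steel spoon lying on the counter, a bystander.
Mind the look-alikes: they are no part of the job. Leave any turquoise look-alike of the stand alone.

How it is judged:
By the outcome, as a careful person would: the job done as asked, in the order asked, and still so for the second after the job is handed in, with the robot touching nothing.
It also fails if it takes over 54 s, if anything falls off the work surface, if the arm or the gripper's body presses on something with over 40 N, if the wrist force passes 120 N, or if a joint passes its speed limit or range.

ROBOT

A 7-joint arm with a two-finger parallel gripper is mounted at the origin on the work surface. World frame = base frame: x ahead of the robot, y to its left, z up, the work surface at z = 0. Lengths are in m, angles in rad, forces in N, time in s.
With the tool pointing down it reaches from about 0.4 to 0.9 m from the base axis. Payload 5.5 kg.
Tool frame: the origin (TCP) lies on the centre line of the jaws, within the pads' length; the fingertips stand 19 mm ahead of it and the grasp point (between the pads) is the TCP; z points along the fingers, y is the line along which they close (so a half turn about z gives the same grasp; the last joint's range is limited). The gripper opens to 92 mm and grips with 3 to 60 N. Pads are 19 mm wide; open, the fingers measure 130 mm over their backs; the gripper's body (75 mm by 190 mm) begins 47 mm behind the grasp point.
Start: joints at [-0.985, 0.501, -0.427, 1.55, 0.221, 1.138, -0.21], TCP at [0.206, 0.616, 0.246] pointing down, gripper open.
Joint ranges: [-2.88, 2.88], [-0.31, 2.03], [-1.54, 1.56], [0.2, 2.42], [-1.41, 4.55], [0.19, 2.02], [-2.57, 2.57]. Speed limits (rad/s): [2.57, 2.57, 3.14, 3.14, 3.14, 3.14, 3.14].

INTERFACE

Orientations are given as [roll, pitch, yaw] about the fixed x, y, z axes, in that order (R = Rz(yaw) Ry(pitch) Rx(roll)).
In Python, from cell import status, cams, ctrl gives the robot as it stands.
- The arm moves only by the shell command python3 -m creep 'ROWS'. ROWS is JSON, a list of rows, each a list of 7 numbers: the shift along the tool's x, y, z each as a share of 0.02 m, from -1 to 1, then the turn, a rotation vector about the tool's x, y, z each as a share of 0.08 rad, from -1 to 1, then the opening, from 0 (shut) to 1 (fully open). In form: [[tx, ty, tz, wx, wy, wz, gripper], ...]. A call has exactly 10 rows; each row shifts and turns the commanded pose from where the row before left it, along the tool's axes as they then stand; what a row does not reach is not made up. A row lasts 1/12 s, in which the tool goes at most 41.7 mm and 7.16 degrees, less where a joint would pass 70% of its speed; a pose out of reach is approached as far as the arm can. A call with a number of a shift or a turn outside -1 to 1 is refused whole. A call with a gripper value outside its range is refused whole. The fingers move at their own pace and stop on an object; the grip force is fixed at half the most. Time passes only in rows, so rows that do not move let the fingers close, or fill a call up. It gives the time, the measured TCP pose, the force, the opening and the grip force at its end, in the units of the state.
- status.read_state(): the state, without advancing time (a new reading comes with each control period).
- cams.read_camera(name): name is "scene" or "top" or "wrist"; returns a dict with "image" (480x640x3 uint8, red, green, blue), "fovy" (degrees; the focal length in pixels is half the picture's height over the tangent of half this angle, whatever the lens; pixels are square), "cx", "cy" (the principal point, pixels), "rvec" (rotation vector, rad) and "tvec" (3), from world to camera coordinates, as OpenCV has them. Camera axes: x right, y down, z forward; pixel columns grow to the right and rows downward; lengths in m; the calibration is good to about 2 mm. A picture is of the moment at which its call begins. There is no depth.
- ctrl.job_done(): hands the job in; it is judged then, once.
The state is a dict: "time": time; "joint_pos": joint angles; "dq": joint speeds; "joint_torque": joint torques, N m; "position": TCP position; "tcp_rot": TCP orientation; "ft_force": force on the tool from outside, world axes, zero at the start; "ft_torque": the same for the moment, N m; "grip_width": opening from 0.0 (shut) to 1.0 (fully open); "grip_force": force on a finger pad.
Only numpy, scipy, OpenCV 4.12 (cv2) and the standard library are available. Lean on these libraries where they do the work, as an engineer would, in place of code of your own. Each camera call takes 0.05 s, during which the arm holds its last target. There are 200 camera calls.

## Working session

There is one attempt and no reset: what is moved stays moved. The work goes in short steps, Python scripts to look and compute and a shell command to move; the robot and the scene stay as the last step left them, time stands still between calls to the robot, and variables do not carry over. Pictures are saved under pics/ and viewed, at most 10 in all, crops included, and the job is handed in when it is done.

```bash
ls; mkdir -p pics
python3 - <<'E'
from cell import status,cams
import cv2
for n in("scene","top"):
    c=cams.read_camera(n);cv2.imwrite(f"pics/{n}0.png",c["image"][:,:,::-1]);print(n,{k:v for k,v in c.items() if k!="image"})
import numpy as np
print(status.read_state())
E
```

```text
pics
scene {'fovy': 46.195805237803285, 'cx': 314.0813257300866, 'cy': 239.42604573091648, 'rvec': array([ 1.13848752,  2.2034874 , -1.12206705]), 'tvec': array([ 0.33695025, -0.19412627,  1.56832368])}
top {'fovy': 56.46978219976274, 'cx': 317.94777388791215, 'cy': 239.00320777070388, 'rvec': array([ 2.15510987, -2.14890431,  0.14794114]), 'tvec': array([-0.01560906,  0.56125914,  1.20649535])}
{'time': 0.1, 'joint_pos': array([-0.9847845 ,  0.50176957, -0.42683448,  1.55134709,  0.22077859,
        1.13830492, -0.21032392]), 'dq': array([ 0.00053153, -0.00204136,  0.00043193, -0.00201487, -0.00159727,
       -0.00129693,  0.00097949]), 'joint_torque': array([-1.09430714e-02, -5.67873645e+01, -5.83835855e+00, -2.79914081e+01,
       -6.89460570e-02,  2.40807206e-02,  4.35917661e-05]), 'position': array([0.20602604, 0.61584652, 0.24477404]), 'tcp_rot': array([-3.13981780e+00, -9.54625962e-05,  2.81882015e+00]), 'ft_force': array([ 0.16127359,  0.6240018 , -0.24460767]), 'ft_torque': array([-0.03735754, -0.00504636, -0.00452675]), 'grip_force': 0.0, 'grip_width': 0.9994060227548358}
```

View pics/top0.png

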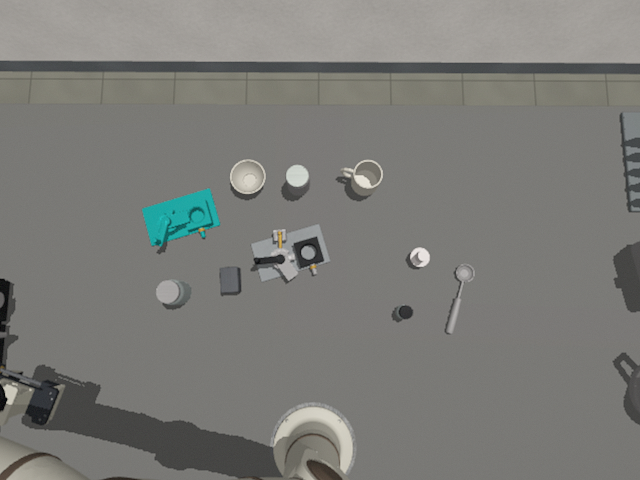

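View pics/scene0.png

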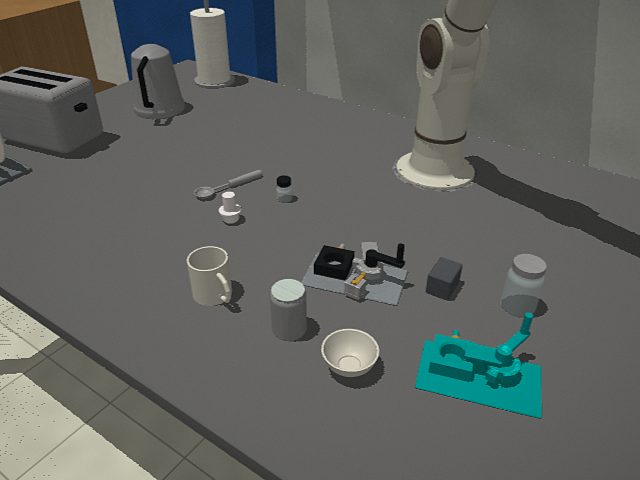

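The top view shows the cartridge at about (420,258), socket (308,252), knob (281,260), handle end (258,261) and tin (230,280). The scene view shows the cartridge upright at (229,208), socket (334,260) and handle (400,253). I'll enlarge both for precise pixels.

```bash
cat > h.py <<'E'
import numpy as np,cv2
from cell import status,cams
class Cam:
    def __init__(s,n,save=None):
        c=cams.read_camera(n);s.im=np.ascontiguousarray(c["image"][:,:,::-1])
        f=240/np.tan(np.radians(c["fovy"])/2)
        s.K=np.array([[f,0,c["cx"]],[0,f,c["cy"]],[0,0,1]]);s.rv=c["rvec"];s.t=np.array(c["tvec"])
        s.R=cv2.Rodrigues(s.rv)[0];s.C=-s.R.T@s.t
        if save: cv2.imwrite(save,s.im)
    def plane(s,uv,z):
        d=s.R.T@np.linalg.solve(s.K,[uv[0],uv[1],1.]);return s.C+d*(z-s.C[2])/d[2]
    def proj(s,p): return cv2.projectPoints(np.array(p,float).reshape(-1,1,3),s.rv,s.t,s.K,None)[0].reshape(-1,2)
def tri(a,ua,b,ub):
    P=[c.K@np.c_[c.R,c.t] for c in(a,b)]
    X=cv2.triangulatePoints(P[0],P[1],np.array(ua,float),np.array(ub,float)).ravel();return X[:3]/X[3]
E
python3 - <<'E'
from h import *
t=Cam("top");s=Cam("scene")
def crop(c,x,y,w,h,k): return cv2.resize(c.im[y:y+h,x:x+w],None,fx=k,fy=k,interpolation=cv2.INTER_CUBIC)
a=crop(t,245,220,90,70,5);b=crop(s,300,230,115,75,4)
A=np.zeros((350+300,800,3),np.uint8)
A=np.zeros((600,800,3),np.uint8);A[:350,:450]=a
A[:250,460:800]=crop(t,390,235,68,50,5)
A[260:350,460:]=0
b=crop(s,300,235,115,62,4);A[352:600,:460]=b
A[352:600,464:776]=crop(s,210,180,78,62,4)
cv2.imwrite("pics/c1.png",A)
E
```

```text
(no output)
```

View pics/c1.png

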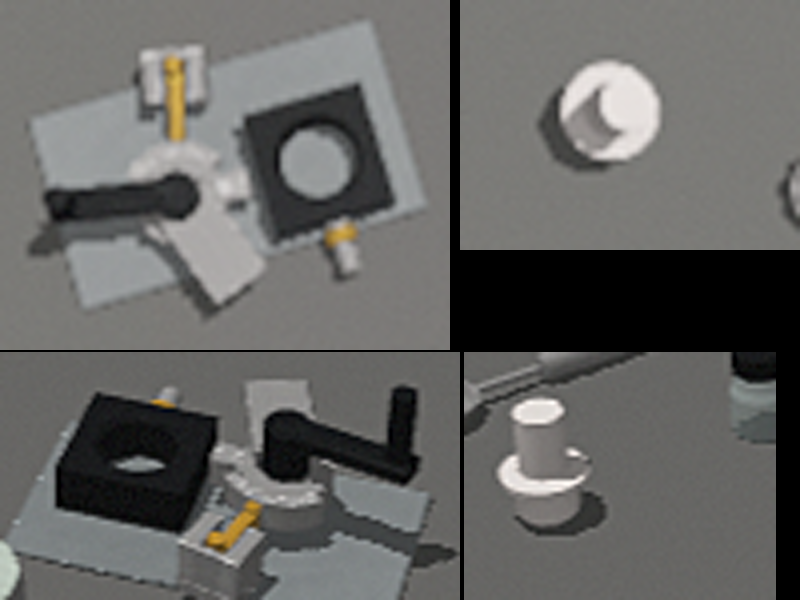

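The crops confirm the pixels: hub top at crop (181,195), handle top near (61,205), a socket block with clear corners, and the cartridge upright with its flange circle centred near (610,110). I'll turn these into positions.

Run:
```python
from h import *
np.set_printoptions(precision=4,suppress=True)
t=Cam("top");s=Cam("scene")
T=lambda x,y:(245+(x-2)/5,220+(y-2)/5); S=lambda x,y:(300+(x-1.5)/4,235+(y-352-1.5)/4); T2=lambda x,y:(390+(x-462)/5,235+(y-2)/5); S2=lambda x,y:(210+(x-465.5)/4,180+(y-353.5)/4)
pl=np.array([t.plane(T(*p),.006) for p in[(30,120),(368,20),(426,205),(85,308)]])
print("plate c",pl.mean(0),"sides",np.linalg.norm(np.diff(pl,axis=0),axis=1), "yaw", [np.arctan2(*(d[1::-1])) for d in (pl[0]-pl[1],pl[3]-pl[2])])
sc=np.array([t.plane(T(*p),.033) for p in[(243,117),(360,85),(396,206),(277,243)]])
print("block c",sc.mean(0),np.linalg.norm(np.diff(sc,axis=0),axis=1))
ss=np.array([s.plane(S(*p),.033) for p in[(97,394),(218,418),(182,528-0),(60,468)]])
# hole: dark ring contour -> mouth ellipse in top
print("hole bright", t.plane(T(317,161),.006))
hub_t,hub_s=T(181,195),S(286,424)
print("hub top65",t.plane(hub_t,.065),"scene65",s.plane(hub_s,.065),"tri",tri(t,hub_t,s,hub_s))
ht,hs=T(60,205),S(404,391)
print("handle106",t.plane(ht,.106),s.plane(hs,.106),"tri",tri(t,ht,s,hs))
g=t.im.min(2)
m=np.zeros(g.shape,np.uint8);m[240:275,405:436]=(g[240:275,405:436]>125)*255
c=max(cv2.findContours(m,0,2)[0],key=cv2.contourArea)
(cx,cy),r=cv2.minEnclosingCircle(c);print("cart",cx,cy,r,t.plane((cx,cy),.031),"scene head",s.plane(S2(539,411),.072),"flange top",s.plane(S2(540,474),.031))
print("tin",t.plane((231,280),.05),"salt",t.plane((405,312),.06))
# block top mask
bm=((t.im.max(2)<60)*255).astype(np.uint8);bm[:,:291]=0;bm[:,330:]=0;bm[:232]=0;bm[275:]=0
c=max(cv2.findContours(bm,0,2)[0],key=cv2.contourArea);print("blockrect",cv2.minAreaRect(c),t.plane(cv2.minAreaRect(c)[0],.033))
print("tongue tip",t.plane(T(242,287),.0475))
```

```text
plate c [0.5278 0.065  0.006 ] sides [0.2013 0.1115 0.2012] yaw [np.float64(1.865307739829437), np.float64(1.8674605221667178)]
block c [0.5251 0.0125 0.033 ] [0.0678 0.0708 0.0691]
hole bright [0.5288 0.0142 0.006 ]
hub top65 [0.5038 0.0865 0.065 ] scene65 [0.5067 0.0899 0.065 ] tri [0.5036 0.0875 0.062 ]
handle106 [0.4946 0.1463 0.106 ] [0.4978 0.149  0.106 ] tri [0.4946 0.1472 0.1033]
cart 420.0 256.5 10.404426574707031 [ 0.5139 -0.2986  0.031 ] scene head [ 0.5144 -0.2956  0.072 ] flange top [ 0.5198 -0.2948  0.031 ]
tin [0.4463 0.2225 0.05  ] salt [ 0.3618 -0.2475  0.06  ]
blockrect ((308.1835021972656, 251.94496154785156), (24.7119197845459, 23.75409507751465), 73.3007583618164) [0.5255 0.0131 0.033 ]
tongue tip [0.4551 0.0539 0.0475]
```

```bash
R='x'; python3 -m creep '[[-0.98,-0.3,0,0,0,0.3,1],[-0.98,-0.3,0,0,0,0.3,1],[-0.98,-0.3,0,0,0,0.3,1],[-0.98,-0.3,0,0,0,0.3,1],[-0.98,-0.3,0,0,0,0.3,1],[-0.98,-0.3,0,0,0,0.3,1],[-0.98,-0.3,0,0,0,0.3,1],[-0.98,-0.3,0,0,0,0.3,1],[-0.98,-0.3,0,0,0,0.3,1],[-0.98,-0.3,0,0,0,0.3,1]]'
python3 -m creep '[[-0.98,-0.3,0,0,0,0.3,1],[-0.98,-0.3,0,0,0,0.3,1],[-0.98,-0.3,0,0,0,0.3,1],[-0.98,-0.3,0,0,0,0.3,1],[-0.98,-0.3,0,0,0,0.3,1],[-0.98,-0.3,0,0,0,0.3,1],[-0.98,-0.3,0,0,0,0.3,1],[-0.98,-0.3,0,0,0,0.3,1],[-0.98,-0.3,0,0,0,0.3,1],[-0.98,-0.3,0,0,0,0.3,1]]'
```

```text
time: 1.13
position: [0.3595, 0.4796, 0.2457]
tcp_rot: [3.141, 0.0, 2.578]
ft_force: [0.3, 0.1, -0.5]
grip_width: 1.003
grip_force: 0.0
time: 1.97
position: [0.4753, 0.3111, 0.2458]
tcp_rot: [3.141, -0.0, 2.338]
ft_force: [0.4, -0.7, 0.1]
grip_width: 1.003
grip_force: 0.0
```

```bash
python3 -m creep '[[-0.98,-0.3,0,0,0,0.32,1],[-0.98,-0.3,0,0,0,0.32,1],[-0.98,-0.3,0,0,0,0.32,1],[-0.98,-0.3,0,0,0,0.32,1],[-0.98,-0.3,0,0,0,0.32,1],[-0.98,-0.3,0,0,0,0.32,1],[-0.98,-0.3,0,0,0,0.32,1],[-0.98,-0.3,0,0,0,0.32,1],[-0.98,-0.3,0,0,0,0.32,1],[-0.98,-0.3,0,0,0,0.32,1]]'
python3 -m creep '[[-0.98,-0.3,0,0,0,0.32,1],[-0.98,-0.3,0,0,0,0.32,1],[-0.98,-0.3,0,0,0,0.32,1],[-0.98,-0.3,0,0,0,0.32,1],[-0.98,-0.3,0,0,0,0.32,1],[-0.98,-0.3,0,0,0,0.32,1],[-0.98,-0.3,0,0,0,0.32,1],[-0.98,-0.3,0,0,0,0.32,1],[-0.98,-0.3,0,0,0,0.32,1],[-0.98,-0.3,0,0,0,0.32,1]]'
python3 -m creep '[[-0.98,-0.3,0.2,0,0,0.32,1],[-0.98,-0.3,0.2,0,0,0.32,1],[-0.98,-0.3,0.2,0,0,0.32,1],[-0.98,-0.3,0.2,0,0,0.32,1],[-0.98,-0.3,0.2,0,0,0.32,1],[-0.98,-0.3,0.2,0,0,0.32,1],[-0.98,-0.3,0.2,0,0,0.32,1],[-0.98,-0.3,0.2,0,0,0.32,1],[-0.7,-0.2,0.2,0,0,0.32,1],[0,0,0,0,0,0,1]]'
```

```text
time: 2.8
position: [0.5462, 0.1195, 0.2458]
tcp_rot: [3.141, -0.0, 2.082]
ft_force: [0.2, -0.3, 0.1]
grip_width: 0.998
grip_force: 0.0
time: 3.63
position: [0.5663, -0.0851, 0.2457]
tcp_rot: [-3.142, 0.0, 1.824]
ft_force: [0.1, -0.5, 0.2]
grip_width: 0.998
grip_force: 0.0
time: 4.47
position: [0.5393, -0.2645, 0.2088]
tcp_rot: [-3.139, 0.002, 1.589]
ft_force: [-0.3, -0.8, -0.4]
grip_width: 1.002
grip_force: 0.0
```

Run:
```python
from h import *
np.set_printoptions(precision=4,suppress=True)
w=Cam("wrist","pics/w1.png")
print(w.C, status.read_state()["position"], w.proj([[.514,-.2975,.072],[.514,-.2975,.031],[.514,-.2975,0]]))
```

```text
[ 0.5373 -0.1823  0.347 ] [ 0.5404 -0.2619  0.2091] [[281.6626 286.5627]
 [285.9652 266.3198]
 [288.6073 253.889 ]]
```

View pics/w1.png

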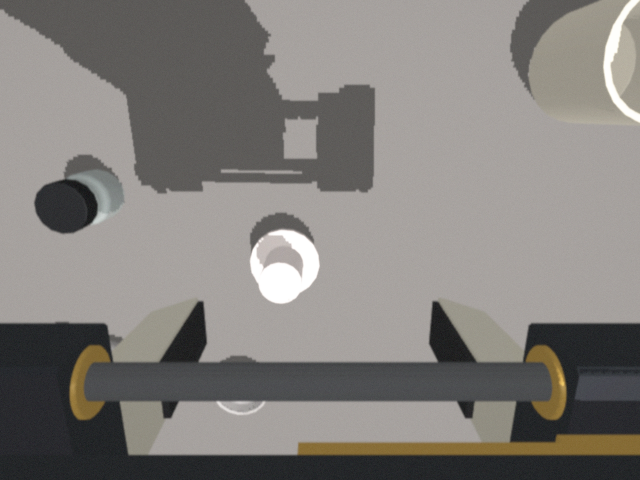

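The wrist view shows the head top centred at about (280,283) and the flange at (285,262), 3–4 px from prediction. The salt jar is well clear at (68,205).

Run:
```python
from h import *
np.set_printoptions(precision=4,suppress=True)
w=Cam("wrist");g=w.im.min(2)
m=np.zeros(g.shape,np.uint8);m[220:305,240:330]=(g[220:305,240:330]>235)*255
for p in[(280,283)]:print(w.plane(p,.072))
(c,r)=cv2.minEnclosingCircle(max(cv2.findContours(m,0,2)[0],key=cv2.contourArea));print(c,r)
print(w.plane((285,262),.031)); s=status.read_state();print(s["position"],s["tcp_rot"])
```

```text
[ 0.5141 -0.2922  0.072 ]
(281.88763427734375, 269.8778076171875) 36.314300537109375
[ 0.5146 -0.2912  0.031 ]
[ 0.5414 -0.2599  0.2094] [-3.1411 -0.0007  1.5951]
```

```bash
python3 -m creep '[[-0.55,-0.46,0,0,0,0.3,1],[-0.55,-0.46,0.5,0,0,0,1],[-0.55,-0.45,1,0,0,0,1],[0,0,1,0,0,0,1],[0,0,1,0,0,0,1],[0,0,1,0,0,0,1],[0,0,0.4,0,0,0,1],[0,0,0,0,0,0,1],[0,0,0,0,0,0,1],[0,0,0,0,0,0,1]]'
python3 - <<'E'
from h import *
np.set_printoptions(precision=4,suppress=True)
for i in range(3):
    s=status.read_state();w=Cam("wrist","pics/w2.png");print(s["position"],s["tcp_rot"],w.C)
E
```

```text
time: 5.4
position: [0.5157, -0.293, 0.1131]
tcp_rot: [3.14, 0.001, 1.573]
ft_force: [0.1, -1.2, -0.5]
grip_width: 1.001
grip_force: 0.0
[ 0.5157 -0.293   0.1131] [3.1397 0.0008 1.5729] [ 0.5144 -0.2109  0.2513]
[ 0.5158 -0.2932  0.1133] [3.1392 0.0011 1.5727] [ 0.5145 -0.211   0.2515]
[ 0.5157 -0.2932  0.1132] [3.1393 0.001  1.5726] [ 0.5144 -0.2111  0.2515]
```

View pics/w2.png

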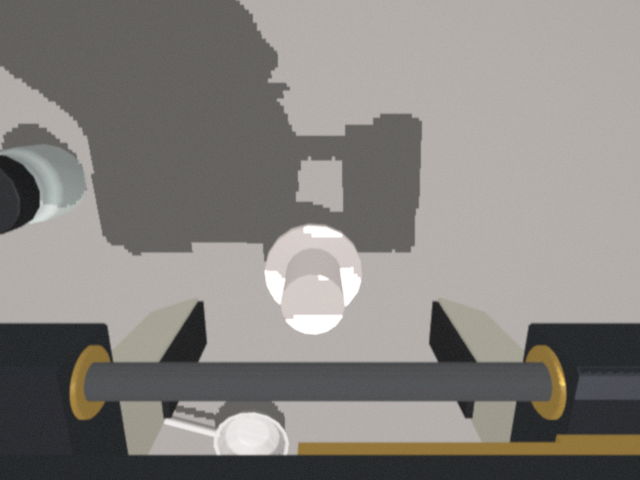

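Head top circle now sits at about (313,303), radius 31 px, nearly centred between the fingers (midline at 318).

Run:
```python
from h import *
np.set_printoptions(precision=4,suppress=True)
w=Cam("wrist");print(w.plane((313,303),.072),w.plane((313,272),.031))
s=status.read_state();p=s["position"];print(p)
print(w.proj([p,p+[0,0,-.04],[p[0],p[1],.072]]))
```

```text
[ 0.5128 -0.2938  0.072 ] [ 0.5124 -0.2941  0.031 ]
[ 0.5154 -0.2931  0.1129]
[[319.2512 348.6002]
 [318.7555 302.4755]
 [318.7468 301.6714]]
```

```bash
python3 -m creep '[[-0.04,-0.13,0.6,0,0,0,1],[0,0,0.8,0,0,0,1],[0,0,0.8,0,0,0,1],[0,0,0.6,0,0,0,1],[0,0,0,0,0,0,1],[0,0,0,0,0,0,0.1],[0,0,0,0,0,0,0.1],[0,0,0,0,0,0,0.1],[0,0,0,0,0,0,0.1],[0,0,0,0,0,0,0.1]]'
```

```text
time: 6.43
position: [0.5126, -0.2939, 0.0565]
tcp_rot: [3.14, 0.001, 1.572]
ft_force: [-0.4, -0.1, 0.5]
grip_width: 0.683
grip_force: 0.0
```

```bash
python3 -m creep '[[0,0,0,0,0,0,0],[0,0,0,0,0,0,0],[0,0,0,0,0,0,0],[0,0,0,0,0,0,0],[0,0,0,0,0,0,0],[0,0,0,0,0,0,0],[0,0,0,0,0,0,0],[0,0,0,0,0,0,0],[0,0,-0.2,0,0,0,0],[0,0,-0.3,0,0,0,0]]'
```

```text
time: 7.27
position: [0.5112, -0.2932, 0.0652]
tcp_rot: [-3.14, -0.001, 1.572]
ft_force: [-0.5, 0.4, -2.0]
grip_width: 0.317
grip_force: 30.0
```

```bash
python3 -m creep '[[0,0,-0.8,0,0,0,0],[0.2,0,-1,0,0,0,0],[0.5,0,-1,0,0,0,0],[1,0.1,-0.8,0,0,0,0],[1,0.1,-0.5,0,0,0,0],[1,0.1,0,0,0,0,0],[1,0.1,0,0,0,0,0],[1,0.1,0,0,0,0,0],[1,0.1,0,0,0,0,0],[1,0.1,0,0,0,0,0]]'
python3 -m creep '[[1,0,0,0,0,0,0],[1,0,0,0,0,0,0],[1,0,0,0,0,0,0],[1,0,0,0,0,0,0],[0.7,0,0,0,0,0,0],[0.4,0,0,0,0,0,0],[0.2,0,0,0,0,0,0],[0,0,0,0,0,0,0],[0,0,0,0,0,0,0],[0,0,0,0,0,0,0]]'
python3 - <<'E'
from h import *
np.set_printoptions(precision=4,suppress=True)
w=Cam("wrist","pics/w3.png");s=status.read_state();p=s["position"];print(p,s["tcp_rot"],s["ft_force"])
print(w.proj([[.526,.0115,.033],[.503,.088,.065],[.4945,.147,.106],p]))
Cam("top","pics/t3.png")
E
```

```text
time: 8.1
position: [0.5256, -0.1387, 0.1482]
tcp_rot: [-3.142, 0.0, 1.572]
ft_force: [0.1, -0.0, -1.3]
grip_width: 0.313
grip_force: 30.0
time: 8.93
position: [0.5256, -0.035, 0.1478]
tcp_rot: [3.142, 0.001, 1.571]
ft_force: [-0.5, 0.1, -0.9]
grip_width: 0.314
grip_force: 30.0
[ 0.5256 -0.035   0.1477] [-3.1416  0.0006  1.5706] [ 0.1554 -0.9178 -2.2471]
[[ 319.6678  176.5957]
 [ 270.6421   20.3724]
 [ 226.2116 -204.0171]
 [ 319.7035  348.9121]]
```

View pics/w3.png

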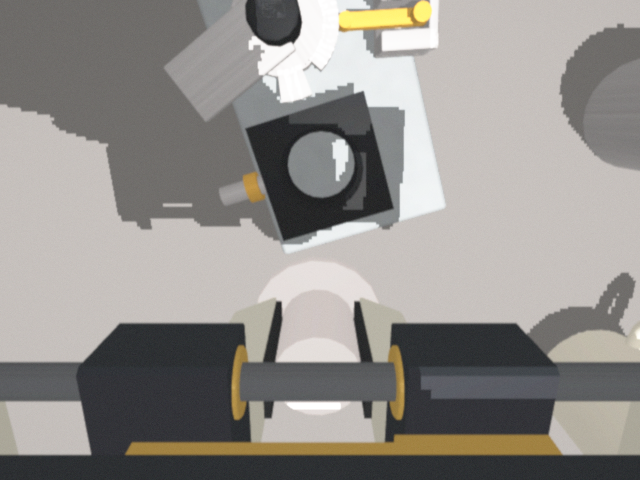

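The wrist view shows the socket block with corners near (247,128),(363,92),(393,207),(285,241), the hole floor at (321,164) and the hub top at (273,15).

Run:
```python
from h import *
np.set_printoptions(precision=4,suppress=True)
w=Cam("wrist");p=status.read_state()["position"];print(p,w.C)
q=np.array([w.plane(u,.033) for u in[(247,128),(363,92),(393,207),(285,241)]]);print(q.mean(0),np.linalg.norm(q-np.roll(q,1,0),axis=1))
print("floor",w.plane((321,164),.006),"hub",w.plane((273,15),.065))
b=((w.im.max(2)<45)*255).astype(np.uint8);b[:,:235]=0;b[:90]=0;b[250:]=0;b[:,400:]=0
c=max(cv2.findContours(b,0,2)[0],key=cv2.contourArea);r=cv2.minAreaRect(c);print(r,w.plane(r[0],.033))
print("head",w.plane((318,372),p[2]+.017),"flange",w.plane((317,314),p[2]-.025))
```

```text
[ 0.5256 -0.0347  0.1477] [0.5248 0.0472 0.286 ]
[0.5273 0.0159 0.033 ] [0.0699 0.0681 0.0679 0.0687]
floor [0.5269 0.016  0.006 ] hub [0.5042 0.0904 0.065 ]
((320.376953125, 167.63809204101562), (116.65534973144531, 119.26167297363281), 73.46516418457031) [0.5264 0.0169 0.033 ]
head [ 0.525  -0.0333  0.1647] flange [ 0.5246 -0.0331  0.1227]
```

```bash
python3 -m creep '[[0.7,0.08,0,0,0,0,0],[0.8,0,0,0,0,0,0],[0.6,0,0.3,0,0,0,0],[0.34,0,0.6,0,0,0,0],[0,0,0.6,0,0,0,0],[0,0,0.5,0,0,0,0],[0,0,0.4,0,0,0,0],[0,0,0.0,0,0,0,0],[0,0,0,0,0,0,0],[0,0,0,0,0,0,0]]'
python3 - <<'E'
from h import *
np.set_printoptions(precision=4,suppress=True)
s=Cam("scene");t=Cam("top");w=Cam("wrist");p=status.read_state()["position"];print(p)
print("t",t.proj([p]),"s",s.proj([p,[.5265,.0135,.033]]))
A=np.zeros((600,800,3),np.uint8)
cr=lambda c,x,y,w_,h_,k:cv2.resize(c.im[y:y+h_,x:x+w_],None,fx=k,fy=k,interpolation=cv2.INTER_CUBIC)
A[:300,:400]=cr(s,290,205,100,75,4);A[:300,400:]=cr(t,270,220,80,60,5);A[300:,:400]=cv2.resize(w.im,(400,300))
cv2.imwrite("pics/c4.png",A)
E
```

```text
time: 9.92
position: [0.5275, 0.0148, 0.1]
tcp_rot: [3.141, 0.0, 1.572]
ft_force: [-0.2, -0.1, -1.3]
grip_width: 0.314
grip_force: 30.0
[0.5277 0.0151 0.1003]
t [[306.9422 248.3925]] s [[335.4356 231.1921]
 [334.4507 256.5793]]
```

View pics/c4.png

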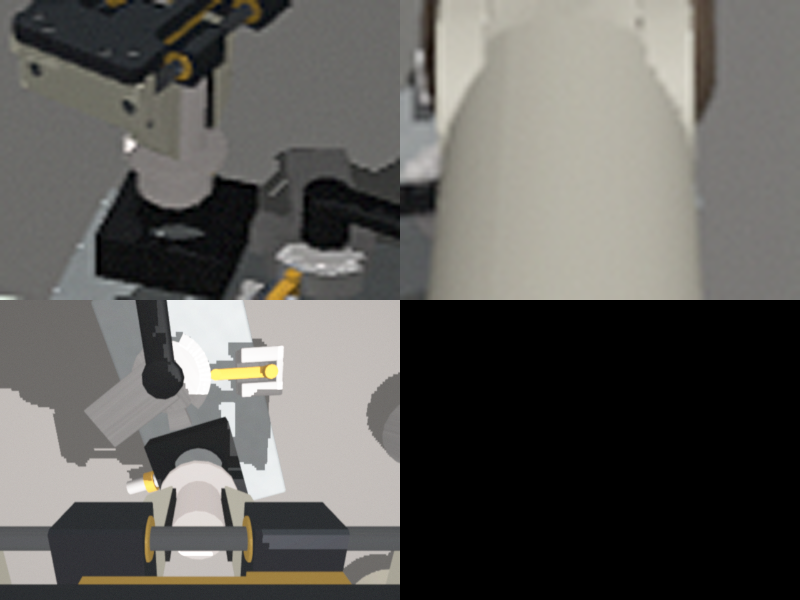

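The scene crop shows the foot hanging directly over the hole: foot centre x≈176, hole ≈178 in crop pixels. Descending gently.

```bash
python3 -m creep '[[0,0,0.2,0,0,0,0],[0,0,0.2,0,0,0,0],[0,0,0.15,0,0,0,0],[0,0,0.15,0,0,0,0],[0,0,0.15,0,0,0,0],[0,0,0.15,0,0,0,0],[0,0,0.15,0,0,0,0],[0,0,0.1,0,0,0,0],[0,0,0.0,0,0,0,0],[0,0,0,0,0,0,0]]'
```

```text
time: 10.9
position: [0.527, 0.0155, 0.0745]
tcp_rot: [-3.141, -0.0, 1.573]
ft_force: [0.5, 1.1, -2.1]
grip_width: 0.315
grip_force: 30.0
```

```bash
python3 -m creep '[[0,0,0.1,0,0,0,0],[0,0,0.1,0,0,0,0],[0,0,0.1,0,0,0,0],[0,0,0.1,0,0,0,0],[0,0,0.08,0,0,0,0],[0,0,0.05,0,0,0,0],[0,0,0.05,0,0,0,0],[0,0,0,0,0,0,0],[0,0,0.0,0,0,0,0],[0,0,0,0,0,0,0]]'
```

```text
time: 11.73
position: [0.5275, 0.0157, 0.0637]
tcp_rot: [3.141, -0.001, 1.573]
ft_force: [-0.9, 3.8, 5.7]
grip_width: 0.312
grip_force: 30.0
```

```bash
python3 -m creep '[[0,0,0,0,0,0,0.55],[0,0,0,0,0,0,0.55],[0,0,0,0,0,0,0.55],[0,0,0,0,0,0,0.55],[0,0,0,0,0,0,0.55],[0,0,0,0,0,0,0.55],[0,0,-0.5,0,0,0,0.55],[0,0,-1,0,0,0,0.55],[0,0,-1,0,0,0,0.55],[0,0,-1,0,0,0,0.55]]'
python3 -m creep '[[0,0,-0.8,0,0,0,0.55],[-1,0,-0.5,0,0,0,0.55],[-1,0,0,0,0,0,0.55],[-1,0,0,0,0,0,0.55],[0,0,0,0,0,0,0.55],[0,0,0,0,0,0,0.55],[0,0,0,0,0,0,0.55],[0,0,0,0,0,0,0.55],[0,0,0,0,0,0,0.55],[0,0,0,0,0,0,0.55]]'
python3 - <<'E'
from h import *
np.set_printoptions(precision=4,suppress=True)
s=Cam("scene");t=Cam("top");w=Cam("wrist");p=status.read_state()["position"];print(p)
A=np.zeros((600,800,3),np.uint8)
cr=lambda c,x,y,w_,h_,k:cv2.resize(c.im[y:y+h_,x:x+w_],None,fx=k,fy=k,interpolation=cv2.INTER_CUBIC)
A[:300,:400]=cr(s,310,215,100,75,4);A[:300,400:]=cr(t,250,220,80,60,5);A[300:,:400]=cv2.resize(w.im,(400,300))
cv2.imwrite("pics/c5.png",A)
print(w.proj([[.503,.089,.065],[.4945,.147,.106]]))
E
```

```text
time: 12.57
position: [0.5269, 0.0151, 0.1343]
tcp_rot: [-3.141, 0.0, 1.572]
ft_force: [0.3, 0.3, -0.7]
grip_width: 0.547
grip_force: 0.0
time: 13.4
position: [0.5273, -0.0438, 0.1591]
tcp_rot: [-3.141, -0.0, 1.574]
ft_force: [0.3, -0.9, -0.0]
grip_width: 0.552
grip_force: 0.0
[ 0.5272 -0.0444  0.159 ]
[[ 269.8698    1.8126]
 [ 228.0946 -214.3579]]
```

View pics/c5.png

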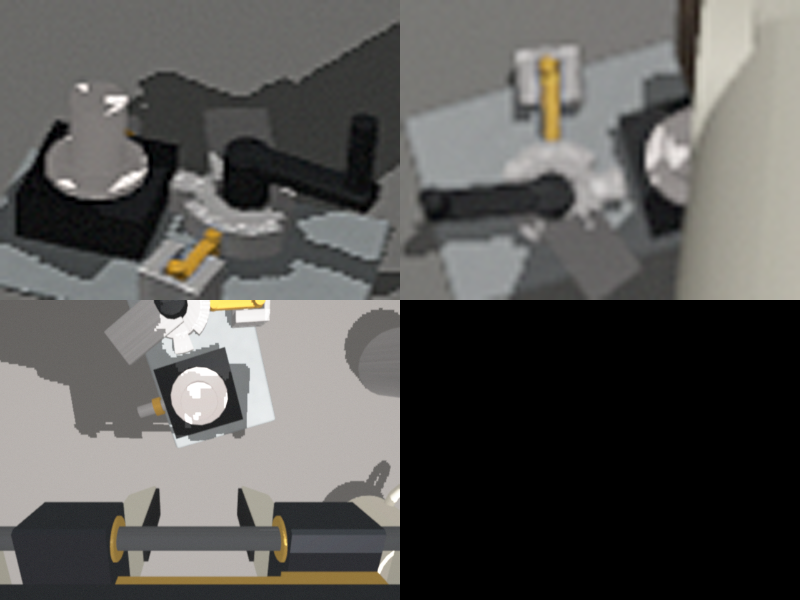

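The crops show the cartridge upright with its flange seated flat on the block, and the tongue still clear of it. Next I move above the handle.

```bash
python3 -m creep '[[0.5,-0.16,0,0,0,0,0.55],[1,-0.16,0,0,0,0,0.55],[1,-0.16,0,0,0,0,0.55],[1,-0.16,0,0,0,0,0.55],[1,-0.16,0,0,0,0,0.55],[1,-0.16,0,0,0,0,0.55],[1,-0.16,0,0,0,0,0.55],[1,-0.16,0,0,0,0,0.55],[1,-0.15,0,0,0,0,0.55],[0.7,-0.15,0,0,0,0,0.55]]'
python3 -m creep '[[0.5,0,0,0,0,-0.6,0.55],[0,0,0,0,0,-0.6,0.55],[0,0,0,0,0,-0.6,0.55],[0,0,0,0,0,0,0.55],[0,0,0,0,0,0,0.55],[0,0,0,0,0,0,0.55],[0,0,0,0,0,0,0.55],[0,0,0,0,0,0,0.55],[0,0,0,0,0,0,0.55],[0,0,0,0,0,0,0.55]]'
python3 - <<'E'
from h import *
np.set_printoptions(precision=4,suppress=True)
w=Cam("wrist","pics/w6.png");p=status.read_state()["position"];print(p)
print(w.proj([[.4955,.1495,.106],[.5038,.0915,.065],[.4955,.1495,.066]]))
E
```

```text
time: 14.38
position: [0.4945, 0.1422, 0.1592]
tcp_rot: [-3.141, -0.001, 1.575]
ft_force: [0.1, 0.0, 0.3]
grip_width: 0.553
grip_force: 0.0
time: 15.22
position: [0.4954, 0.1491, 0.1591]
tcp_rot: [-3.142, -0.0, 1.716]
ft_force: [-0.0, -0.1, -0.9]
grip_width: 0.552
grip_force: 0.0
[0.4954 0.1491 0.1591]
[[319.3811 290.8858]
 [318.6275 352.6632]
 [319.123  263.2858]]
```

View pics/w6.png

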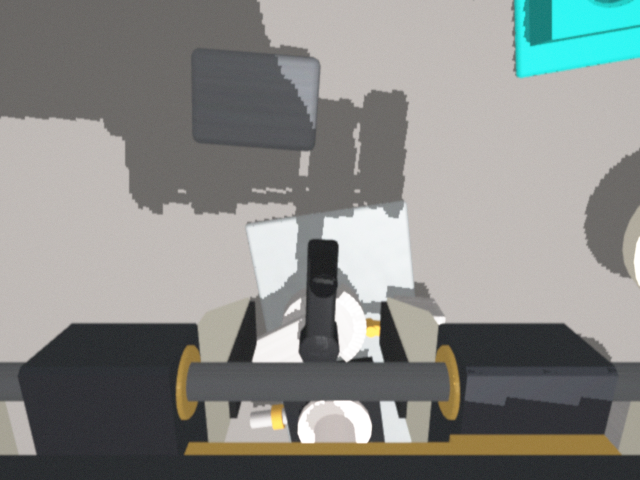

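The handle appears at (322,245–290), centred between the fingers. Descend and form a loose cage around the post.

```bash
python3 -m creep '[[0,0,0.6,0,0,0,0.55],[0,0,0.8,0,0,0,0.55],[0,0,0.8,0,0,0,0.55],[0,0,0.6,0,0,0,0.55],[0,0,0.35,0,0,0,0.55],[0,0,0.2,0,0,0,0.5],[0,0,0,0,0,0,0.28],[0,0,0,0,0,0,0.28],[0,0,0,0,0,0,0.28],[0,0,0,0,0,0,0.28]]'
```

```text
time: 16.1
position: [0.496, 0.1494, 0.0929]
tcp_rot: [3.14, -0.0, 1.716]
ft_force: [-0.7, -0.6, -0.3]
grip_width: 0.292
grip_force: 0.0
```

```bash
python3 -m creep '[[0,-0.15,0,0,0,-0.625,0.28],[0,-0.15,0,0,0,-0.625,0.28],[0,-0.15,0,0,0,-0.625,0.28],[-0.005,-0.15,0,0,0,-0.625,0.28],[-0.005,-0.15,0,0,0,-0.625,0.28],[-0.005,-0.15,0,0,0,-0.625,0.28],[-0.005,-0.15,0,0,0,-0.625,0.28],[-0.005,-0.15,0,0,0,-0.625,0.28],[-0.005,-0.15,0,0,0,-0.625,0.28],[-0.005,-0.15,0,0,0,-0.625,0.28]]'
python3 - <<'E'
from h import *
np.set_printoptions(precision=4,suppress=True)
s=status.read_state();p=s["position"];y=s["tcp_rot"][2];d=p[:2]-[.504,.092];f=s["ft_force"]
print(p,y,"r",np.hypot(*d),"ang",np.arctan2(d[1],d[0]),"F tang(+=resist)",f[:2]@[np.sin(y),-np.cos(y)],"rad",f[:2]@[np.cos(y),np.sin(y)])
E
```

```text
time: 16.93
position: [0.4703, 0.1388, 0.0933]
tcp_rot: [3.136, 0.001, 2.219]
ft_force: [4.8, 2.2, -2.8]
grip_width: 0.275
grip_force: 2.4
[0.4703 0.1388 0.0933] 2.219036834319839 r 0.0576649221652232 ang 2.194100060351688 F tang(+=resist) 5.168902358171795 rad -1.094503696855955
```

```bash
cat > f.py <<'E'
from h import *
s=status.read_state();p=s["position"];y=s["tcp_rot"][2];d=p[:2]-[.504,.092];f=s["ft_force"]
a=np.arctan2(d[1],d[0]);print("r %.4f ang %.3f yaw %.3f knob~%.3f Ftang %.1f Frad %.1f"%(np.hypot(*d),a,y,a-.095-2.963,f[:2]@[np.sin(y),-np.cos(y)],f[:2]@[np.cos(y),np.sin(y)]))
E
python3 -m creep '[[0,-0.15,0,0,0,-0.625,0.28],[0,-0.15,0,0,0,-0.625,0.28],[0,-0.15,0,0,0,-0.625,0.28],[-0.005,-0.15,0,0,0,-0.625,0.28],[-0.005,-0.15,0,0,0,-0.625,0.28],[-0.005,-0.15,0,0,0,-0.625,0.28],[0,0,0,0,0,0,0.28],[0,0,0,0,0,0,0.28],[0,0,0,0,0,0,0.28],[0,0,0,0,0,0,0.28]]';python3 f.py
python3 -m creep '[[0,-0.06,0,0,0,-0.25,0.28],[0,-0.06,0,0,0,-0.25,0.28],[0,-0.06,0,0,0,-0.25,0.28],[0,-0.06,0,0,0,-0.25,0.28],[0,-0.06,0,0,0,-0.25,0.28],[0,-0.06,0,0,0,-0.25,0.28],[0,0,0,0,0,0,0.28],[0,0,0,0,0,0,0.28],[0,0,0,0,0,0,0.28],[0,0,0,0,0,0,0.28]]';python3 f.py
```

```text
time: 17.77
position: [0.4565, 0.1258, 0.0928]
tcp_rot: [3.139, 0.001, 2.516]
ft_force: [2.9, 2.8, 3.3]
grip_width: 0.28
grip_force: 1.9
r 0.0583 ang 2.523 yaw 2.516 knob~-0.535 Ftang 3.9 Frad -0.7
time: 18.6
position: [0.4505, 0.1185, 0.0916]
tcp_rot: [-3.14, -0.001, 2.636]
ft_force: [1.1, 0.3, 0.6]
grip_width: 0.281
grip_force: 0.0
r 0.0597 ang 2.682 yaw 2.636 knob~-0.376 Ftang 0.8 Frad -0.8
```

The resisting force fell from 4 N to below 1 N, which may be the drop. Checking the brass pin against the first pictures.

Run:
```python
from h import *
np.set_printoptions(precision=4,suppress=True)
for n,box in(("scene",(345,260,375,300)),("top",(270,225,290,255))):
    a=cv2.imread(f"pics/{n}0.png");b=Cam(n,f"pics/{n}7.png").im
    for im in(a,b):
        h=cv2.cvtColor(im,cv2.COLOR_BGR2HSV);x0,y0,x1,y1=box;h=h[y0:y1,x0:x1]
        m=(abs(h[...,0].astype(int)-22)<8)&(h[...,1]>120)&(h[...,2]>70)
        ys,xs=np.nonzero(m);print(n,len(xs),xs.min()+x0 if len(xs) else 0,xs.max()+x0 if len(xs) else 0,ys.min()+y0 if len(xs) else 0,ys.max()+y0 if len(xs) else 0,xs.mean()+x0,ys.mean()+y0)
cr=lambda c,x,y,w_,h_,k:cv2.resize(c[y:y+h_,x:x+w_],None,fx=k,fy=k,interpolation=cv2.INTER_CUBIC)
A=np.zeros((600,800,3),np.uint8)
for j,n in enumerate(("scene","top")):
    for i,k in enumerate("07"):
        im=cv2.imread(f"pics/{n}{k}.png")
        A[300*j:300*j+300,400*i:400*i+400]=cr(im,330,235,80,60,5) if n=="scene" else cr(im,250,225,80,60,5)
cv2.imwrite("pics/c7.png",A)
```

```text
scene 68 351 364 272 284 358.3970588235294 278.5147058823529
scene 76 353 365 271 284 359.0394736842105 277.7236842105263
top 50 278 281 232 247 279.74 239.14
top 51 278 281 233 249 279.8627450980392 240.7450980392157
```

```bash
python3 - <<'E'
from h import *
np.set_printoptions(precision=3,suppress=True)
t=Cam("top");s=Cam("scene")
hub=np.array([.504,.092,.05]);pin=t.plane((279.7,239),.05);d=hub-pin;d/=np.linalg.norm(d)
print(pin,np.arctan2(-d[1],-d[0])-.295)
for c in(t,s):
    q=c.proj([pin,pin+.006*d]);print(q[1]-q[0])
for n,c,box in(("top",t,(270,222,292,258)),("scene",s,(340,255,380,295))):
    x0,y0,x1,y1=box;A=cv2.imread(f"pics/{n}0.png")[y0:y1,x0:x1];B=c.im[y0:y1,x0:x1]
    w=lambda im:np.clip(im[...,2].astype(float)-im[...,0]-50,0,None)
    f=lambda W:(np.array([(W*np.arange(W.shape[1])).sum(),(W*np.arange(W.shape[0])[:,None]).sum()])/W.sum(),W.sum())
    print(n,f(w(A)),f(w(B)))
E
python3 f.py
```

```text
[0.559 0.091 0.05 ] -0.3041657941058903
[-0.051  2.157]
[ 1.597 -1.536]
top (array([ 9.73, 17.01]), np.float64(2988.0)) (array([ 9.808, 18.79 ]), np.float64(2999.0))
scene (array([18.196, 23.399]), np.float64(4237.0)) (array([19.45 , 22.051]), np.float64(4676.0))
r 0.0593 ang 2.669 yaw 2.636 knob~-0.389 Ftang -0.4 Frad 0.5
```

Both views give about 5 of the 6 mm of pin travel, so it is in or nearly in. I'll advance a little and watch force and pin.

```bash
cat > pin.py <<'E'
from h import *
for n,box,e in(("top",(270,222,292,258),(-.051,2.157)),("scene",(340,255,380,295),(1.597,-1.536))):
    x0,y0,x1,y1=box;e=np.array(e)
    f=lambda W:np.array([(W*np.arange(W.shape[1])).sum(),(W*np.arange(W.shape[0])[:,None]).sum()])/W.sum()
    g=lambda im:f(np.clip(im[y0:y1,x0:x1,2].astype(float)-im[y0:y1,x0:x1,0]-50,0,None))
    print(n,"pin drop mm %.2f"%(6*(g(Cam(n).im)-g(cv2.imread(f"pics/{n}0.png")))@e/(e@e)))
E
python3 -m creep '[[0,-0.025,0,0,0,-0.1,0.28],[0,-0.025,0,0,0,-0.1,0.28],[0,-0.025,0,0,0,-0.1,0.28],[0,-0.025,0,0,0,-0.1,0.28],[0,0,0,0,0,0,0.28],[0,0,0,0,0,0,0.28],[0,0,0,0,0,0,0.28],[0,0,0,0,0,0,0.28],[0,0,0,0,0,0,0.28],[0,0,0,0,0,0,0.28]]';python3 f.py; python3 pin.py
```

```text
time: 19.63
position: [0.4505, 0.1173, 0.0921]
tcp_rot: [3.142, -0.0, 2.668]
ft_force: [-0.1, 0.2, 0.8]
grip_width: 0.279
grip_force: 0.0
r 0.0592 ang 2.700 yaw 2.668 knob~-0.358 Ftang 0.1 Frad 0.2
top pin drop mm 4.97
scene pin drop mm 4.97
```

```bash
python3 -m creep '[[0,-0.025,0,0,0,-0.1,0.28],[0,-0.025,0,0,0,-0.1,0.28],[0,-0.025,0,0,0,-0.1,0.28],[0,-0.025,0,0,0,-0.1,0.28],[0,0,0,0,0,0,0.28],[0,0,0,0,0,0,0.28],[0,0,0,0,0,0,0.28],[0,0,0,0,0,0,0.28],[0,0,0,0,0,0,0.28],[0,0,0,0,0,0,0.28]]';python3 f.py; python3 pin.py
```

```text
time: 20.57
position: [0.4496, 0.1155, 0.0921]
tcp_rot: [3.142, -0.0, 2.7]
ft_force: [-0.7, -0.7, 0.2]
grip_width: 0.28
grip_force: 0.0
r 0.0593 ang 2.733 yaw 2.700 knob~-0.325 Ftang -0.9 Frad 0.4
top pin drop mm 4.98
scene pin drop mm 5.01
```

```bash
python3 -m creep '[[0,-0.025,0,0,0,-0.1,0.28],[0,-0.025,0,0,0,-0.1,0.28],[0,-0.025,0,0,0,-0.1,0.28],[0,-0.025,0,0,0,-0.1,0.28],[0,0,0,0,0,0,0.28],[0,0,0,0,0,0,0.28],[0,0,0,0,0,0,0.28],[0,0,0,0,0,0,0.28],[0,0,0,0,0,0,0.28],[0,0,0,0,0,0,0.28]]';python3 f.py; python3 pin.py
```

```text
time: 21.5
position: [0.449, 0.1139, 0.0922]
tcp_rot: [3.141, 0.0, 2.732]
ft_force: [1.8, 2.5, -2.0]
grip_width: 0.28
grip_force: 1.2
r 0.0592 ang 2.763 yaw 2.732 knob~-0.295 Ftang 3.1 Frad -0.7
top pin drop mm 5.00
scene pin drop mm 5.08
```

```bash
python3 -m creep '[[0,-0.025,0,0,0,-0.1,0.28],[0,-0.025,0,0,0,-0.1,0.28],[0,0,0,0,0,0,0.28],[0,0,0,0,0,0,0.28],[0,0,0,0,0,0,0.28],[0,0,0,0,0,0,0.28],[0,0,0,0,0,0,0.28],[0,0,0,0,0,0,0.28],[0,0,0,0,0,0,0.28],[0,0,0,0,0,0,0.28]]';python3 f.py; python3 pin.py
```

```text
time: 22.43
position: [0.4485, 0.1128, 0.0922]
tcp_rot: [3.141, 0.0, 2.748]
ft_force: [2.7, 2.1, -0.3]
grip_width: 0.279
grip_force: 1.8
r 0.0593 ang 2.783 yaw 2.748 knob~-0.275 Ftang 3.0 Frad -1.7
top pin drop mm 4.83
scene pin drop mm 5.17
```

```bash
python3 -m creep '[[0,-0.025,0,0,0,-0.1,0.28],[0,-0.025,0,0,0,-0.1,0.28],[0,0,0,0,0,0,0.28],[0,0,0,0,0,0,0.28],[0,0,0,0,0,0,0.28],[0,0,0,0,0,0,0.28],[0,0,0,0,0,0,0.28],[0,0,0,0,0,0,0.28],[0,0,0,0,0,0,0.28],[0,0,0,0,0,0,0.28]]';python3 f.py; python3 pin.py
```

```text
time: 23.37
position: [0.4483, 0.112, 0.0922]
tcp_rot: [3.141, 0.0, 2.764]
ft_force: [3.0, 2.6, -1.5]
grip_width: 0.282
grip_force: 2.4
r 0.0592 ang 2.797 yaw 2.764 knob~-0.261 Ftang 3.5 Frad -1.8
top pin drop mm 4.64
scene pin drop mm 5.22
```

Run:
```python
from h import *
cr=lambda c,x,y,w_,h_,k:cv2.resize(c[y:y+h_,x:x+w_],None,fx=k,fy=k,interpolation=cv2.INTER_CUBIC)
A=np.zeros((600,800,3),np.uint8)
t0,s0=cv2.imread("pics/top0.png"),cv2.imread("pics/scene0.png");t,s,w=Cam("top").im,Cam("scene").im,Cam("wrist").im
A[:300,:250]=cr(t0,255,226,50,60,5);A[:300,255:505]=cr(t,255,226,50,60,5)
A[305:600,:395]=cr(s0,335,240,79,59,5);A[305:600,400:795]=cr(s,335,240,79,59,5)
A[:300,510:800]=cv2.resize(w[180:480,175:465],(290,300))
cv2.imwrite("pics/c8.png",A)
```

```text
(no output)
```

View pics/c8.png

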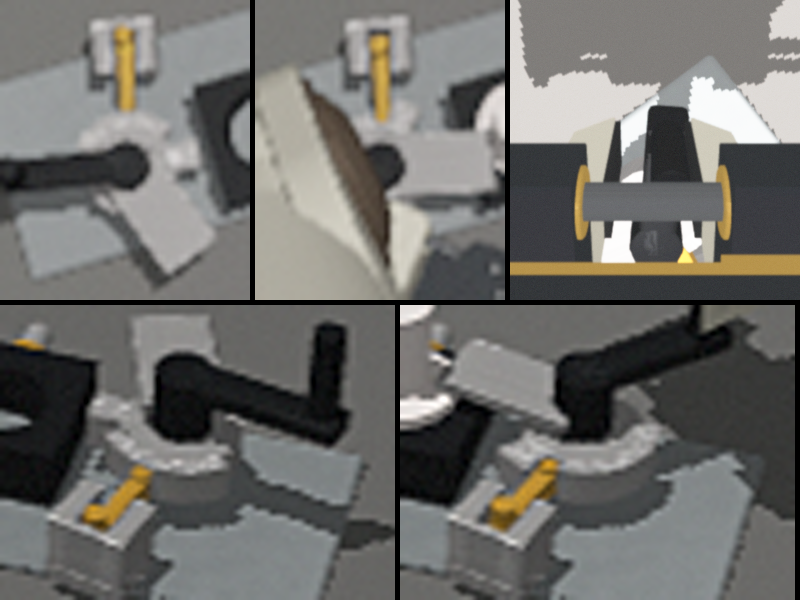

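The pin's end has moved in onto the cam, and the tongue points almost at the socket, over the flange. I'll creep on lightly to feel for the shoulder, which confirms the pin is seated.

```bash
python3 -m creep '[[0,-0.025,0,0,0,-0.1,0.28],[0,-0.025,0,0,0,-0.1,0.28],[0,-0.025,0,0,0,-0.1,0.28],[0,0,0,0,0,0,0.28],[0,0,0,0,0,0,0.28],[0,0,0,0,0,0,0.28],[0,0,0,0,0,0,0.28],[0,0,0,0,0,0,0.28],[0,0,0,0,0,0,0.28],[0,0,0,0,0,0,0.28]]';python3 f.py; python3 pin.py
```

```text
time: 24.45
position: [0.4482, 0.1113, 0.0922]
tcp_rot: [3.14, 0.001, 2.789]
ft_force: [4.6, 5.0, -4.1]
grip_width: 0.281
grip_force: 3.4
r 0.0590 ang 2.808 yaw 2.789 knob~-0.250 Ftang 6.2 Frad -2.6
top pin drop mm 4.65
scene pin drop mm 5.07
```

Force rose to 6.2 N with hardly any motion, so the shoulder is met and the pin is seated. Backing off, opening and lifting away.

```bash
python3 -m creep '[[0,0.1,0,0,0,0,0.3],[0,0.1,0,0,0,0,0.4],[0,0.05,0,0,0,0,0.5],[0,0,0,0,0,0,0.5],[0,0,0,0,0,0,0.5],[0,0,-0.4,0,0,0,0.5],[0,0,-0.8,0,0,0,0.5],[0,0,-1,0,0,0,0.5],[0,0,-1,0,0,0,0.5],[0,0,-0.8,0,0,0,0.5]]'; python3 pin.py
python3 -m creep '[[0.3,0,-1,0,0,0,0.5],[0.6,0,-1,0,0,0,0.5],[1,0,-0.5,0,0,0,0.5],[1,0,0,0,0,0,0.5],[1,0,0,0,0,0,0.5],[0.5,0,0,0,0,0,0.5],[0,0,0,0,0,0,0.5],[0,0,0,0,0,0,0.5],[0,0,0,0,0,0,0.5],[0,0,0,0,0,0,0.5]]'; python3 pin.py
python3 - <<'E'
from h import *
a=Cam("top","pics/top9.png");b=Cam("scene","pics/scene9.png")
for n,c in(("top",a),("scene",b)):
    o=cv2.imread(f"pics/{n}0.png")
    for nm,P,R in(("bowl",[.73,.18,.04],14),("jar",[.72,.05,.08],12),("tin",[.446,.2225,.05],12),("salt",[.362,-.2475,.05],10),("mug",[.74,-.14,.07],18)):
        x,y=c.proj([P])[0].astype(int);s=np.s_[max(y-R,0):y+R,x-R:x+R];print(n,nm,"mean diff %.1f"%cv2.absdiff(o[s],c.im[s]).mean())
s=a.plane
h=a.im;g=h.min(2);m=np.zeros(g.shape,np.uint8);m[236:268,296:325]=(g[236:268,296:325]>165)*255
cs=cv2.findContours(m,0,2)[0]
if cs:
    (u,r)=cv2.minEnclosingCircle(max(cs,key=cv2.contourArea));print("cart",u,r,s(u,.039))
E
```

```text
time: 25.38
position: [0.4492, 0.115, 0.1739]
tcp_rot: [3.141, 0.001, 2.788]
ft_force: [0.3, 0.3, 0.7]
grip_width: 0.497
grip_force: 0.0
top pin drop mm 4.74
scene pin drop mm 5.10
time: 26.32
position: [0.3676, 0.1452, 0.222]
tcp_rot: [3.141, -0.0, 2.787]
ft_force: [0.4, 0.4, -0.2]
grip_width: 0.5
grip_force: 0.0
top pin drop mm 4.76
scene pin drop mm 5.06
top bowl mean diff 3.1
top jar mean diff 2.9
top tin mean diff 21.1
top salt mean diff 2.6
top mug mean diff 2.8
scene bowl mean diff 6.2
scene jar mean diff 5.7
scene tin mean diff 6.3
scene salt mean diff 3.7
scene mug mean diff 4.6
cart (306.0, 254.0) 13.453723907470703 [0.51915735 0.01898928 0.039     ]
```

```bash
python3 -c "
from cell import ctrl;print(ctrl.job_done())"
```

```text
the job is handed in; nothing more can be done
None
```

The cartridge is seated in the socket on its flange, and I turned the knob counterclockwise until the pin dropped into the notch (about 5 of the nominal 6 mm by camera). I stopped when the shoulder met the pin at about 6 N, let go of everything with the bystanders apparently unmoved (the arm blocked the top view of the tin), and handed the job in at about 26 s.

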